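# Load the crate and hold the stop gate down

### The arm

A 6-joint arm with a two-finger parallel gripper is mounted at the origin on the work surface. World frame = base frame: x ahead of the robot, y to its left, z up, the work surface at z = 0. Lengths are in mm, angles in rad, forces in N, time in s.
With the tool pointing down it reaches from about 300 to 775 mm from the base axis. Payload 14.6 kg.
Tool frame: the origin (TCP) lies midway between the tips of the shut fingers; the grasp point (between the pads) lies 19 mm behind it; z points along the fingers, y is the direction in which the jaws open and shut (so a half turn about z gives the same grasp; the last joint's range is limited). The gripper opens to 94 mm and grips with 3 to 60 N. Pads are 16 mm wide; open, the fingers measure 119 mm over their backs; the gripper's body (75 mm by 177 mm) begins 78 mm behind the grasp point.
Start: joints at [1.113, 0.3, 1.521, -0, 1.321, -0.067], TCP at [209.507, 508.523, 205.446] pointing down, gripper open.
Joint ranges: [-3.03, 3.03], [-0.79, 2.21], [0.23, 2.52], [-1.04, 4.18], [0, 3.07], [-2.55, 2.55]. Speed limits (rad/s): [2.22, 2.22, 2.57, 3.14, 3.14, 3.14].

### API

Orientations are given as [roll, pitch, yaw] about the fixed x, y, z axes, in that order (R = Rz(yaw) Ry(pitch) Rx(roll)).
In Python, from cell import manip gives the robot as it stands.
- The arm moves only by the tool play_rows, never from a script. Its argument "commands" is a list of rows, each an object of numbers: "x", "y", "z": the shift along the tool's x, y, z in m; "wx", "wy", "wz": the turn, a rotation vector about the tool's x, y, z in degrees; "grip": the opening, from 0 (shut) to 1 (fully open). In form: [{"x": .., "y": .., "z": .., "wx": .., "wy": .., "wz": .., "grip": ..}, ...]. A call has 1 to 20 rows; each row shifts and turns the commanded pose from where the row before left it, along the tool's axes as they then stand; what a row does not reach is not made up. A row lasts 1/8 s, in which the tool goes at most 62.5 mm and 10.7 degrees, less where a joint would pass 70% of its speed; a pose out of reach is approached as far as the arm can. A call is refused whole if a number of a shift passes 0.0625 or a number of a turn 10.7, either way. A call with a gripper value outside its range is refused whole. The fingers move at their own pace and stop on an object; "squeeze" is the grip in N (left out, the last holds). Time passes only in rows, so rows that do not move let the fingers close. It gives the time, the measured TCP pose, the force and the opening at its end, in the units of the state.
- manip.read_state(): the state, without advancing time (a new reading comes with each control period).
- manip.camera(name): name is "scene" or "top" or "wrist"; returns (picture, depth): 400x640x3 uint8, red, green, blue; 400x640 float32, mm along the optical axis (not along the pixel's ray), 0 where there is no reading.
- manip.camera_info(name): a dict with "intrinsics" (3x3 intrinsics, pixels), "camera_from_world" (4x4, takes a point from world to camera coordinates); the wrist camera has in their place "tool_from_camera" (4x4, takes a point from camera to tool coordinates, whose origin is the TCP and whose axes are the flange's). Camera axes: x right, y up, looking along -z (the intrinsics and any distortion apply to the point x, -y, -z); pixel columns grow to the right and rows downward; lengths in mm; the calibration is good to about 2 mm. A picture is of the moment at which its call begins: read the wrist's pose just before it. camera_info takes no time and is no camera call.
- manip.sign_off(): hands the job in, once; it reports no verdict.
The state is a dict: "clock": time; "joints": joint angles; "qd": joint speeds; "effort": joint torques, N m; "eef_pos": TCP position; "eef_rot": TCP orientation; "wrist_force": force on the tool from outside, world axes, zero at the start; "moment": the same for the moment, N m; "finger_gap": finger opening in mm.
Only numpy, scipy, OpenCV 4.12 (cv2) and the standard library are available. Lean on these libraries where they do the work, as an engineer would, in place of code of your own. Each camera call takes 0.05 s, during which the arm holds its last target.

### The job

Set the two loose tall tins upright into the two free cells of the crate on the roller lane, one per cell, without dropping them. Then press the gate console's spring-return lever down past its first two detents to the third and finish while holding it there, not pressed on to the bottom stop, so the gate stays down. Leave the tins already in the crate and the jar, tape ring and carton where they are.

Things in the scene. Friction and masses are not known exactly. Their poses are not given: they have to be found in the camera images.
- tin1: loose tall tin on the bench, to be loaded: plain aluminium cylindrical tin with a paper band and white cap, 44 mm diameter to 110 mm up, then a 38 mm cap up to 118 mm total, about 0.25 kg; origin at the centre of its underside, z up
- tin2: the other loose tall tin on the bench, identical to tin1
- disc1: cork disc, 50 mm diameter, 2 mm thick, fixed on the floor in the middle of a free crate cell (one disc in each of the two free cells); origin at the centre of its underside, which lies 55 mm above the bench: a tin standing on it has its underside 57 mm above the bench. x and y axes are parallel to the crate's walls
- disc2: the same in the other free cell: cork disc, 50 mm diameter, 2 mm thick, fixed on the floor in the middle of a free crate cell (one disc in each of the two free cells); origin at the centre of its underside, which lies 55 mm above the bench: a tin standing on it has its underside 57 mm above the bench. x and y axes are parallel to the crate's walls
- lane: fixed roller lane, 222 mm wide (x), 420 mm long, running to its +y; origin on the bench under the centre of its fixed black crate: 149 mm square, walls parallel to the lane's axes, 2 x 2 cells 67 mm square (centres at x, y = +-36 mm), walls and dividers 5 mm thick, tops 106 mm and cell floors 55 mm above the bench. Steel stop gate at y = 108 mm, top 91 mm up; it sinks with the lever
- loaded1: tin already standing in the crate, directly on a cell floor (top 173 mm above the bench); same tin as tin1
- loaded2: second tin already standing in the crate, in another cell; same tin
- console: fixed grey gate console, box 90 x 90 mm, 130 mm tall, on a 110 x 120 mm foot plate; origin at the centre of its underside. The lever sticks out horizontally of its +x face (45 mm from the origin), pointing to its +x
- lever_pad (a point): point on top of the black lever plate, near its middle. The plate is level, 68 mm long (49 to 117 mm from the console's axis along its x), 44 mm wide, 10 mm thick; this point is 85 mm from the axis and 120 mm above the bench when the lever is up; it moves straight down with the lever. Axes as the console's
- lever (a joint): downward travel of the lever, m: 0 = up (spring-returned), detents at 0.012, 0.024 and 0.036 (third, wanted), bottom stop 0.052. The spring pushes back about 9 N at the top, 11.5 N at the third detent; the click takes some 2 N off just before a detent and adds it just after (13 to 14 N pushes on past the third). Ticks by the slot mark the plate's mid-thickness at rest and at the three detents
- jar: low wide jar, 60 mm diameter, 60 mm tall, among the tins; bystander; origin at the centre of its underside
- tape: ring of packing tape lying flat, 100 mm outside diameter, 48 mm tall; bystander; origin at the centre of its underside
- carton: cardboard carton 80 x 120 x 70 mm; bystander; origin at the centre of its underside

How it is judged:
By the outcome, as a careful person would: the job done as asked, in the order asked, and still so for the second after the job is handed in, while the arm keeps its last pose, push and grip.
It also fails if it takes over 67 s, if anything falls off the work surface, if the arm or the gripper's body presses on something with over 40 N, if the wrist force passes 120 N, or if a joint passes its speed limit or range.

## Working session

There is one attempt and no reset: what is moved stays moved. The work goes in short steps, Python scripts to look and compute and a tool call to move; the robot and the scene stay as the last step left them, time stands still between calls to the robot, and variables do not carry over. Pictures are saved under pics/ and viewed, and the job is handed in when it is done.

Besides the shell and the picture viewer there is one more tool, called after "Request:" by a JSON object that holds its "api" and its "payload". play_rows: Moves the arm, as the interface text tells. Its arguments: {"type":"object","properties":{"commands":{"type":"array"},"squeeze":{"type":"number"}},"required":["commands"]}

```bash
ls; mkdir -p pics; python3 - <<'E'
from cell import manip
import cv2,numpy as np
np.set_printoptions(precision=4,suppress=True)
print(manip.read_state())
for n in("scene","top","wrist"):
    p,d=manip.camera(n); cv2.imwrite(f"pics/{n}0.png",p[:,:,::-1]); np.save(f"pics/{n}0.npy",d); print(n,manip.camera_info(n))
E
```

```text
pics
{'clock': 0.0, 'joints': array([ 1.1134,  0.3005,  1.5216, -0.    ,  1.3207, -0.0666]), 'qd': array([ 0.0009, -0.0003, -0.0005,  0.001 ,  0.0011,  0.0011]), 'effort': array([ -0.0006, -53.1807, -35.2731,   0.0709,   0.0245,  -0.0001]), 'eef_pos': array([209.4083, 508.3052, 204.8969]), 'eef_rot': array([-3.1405, -0.    ,  2.7508]), 'wrist_force': array([ 0.6518, -0.1723,  0.3635]), 'moment': array([ 0.0028,  0.0063, -0.0253]), 'finger_gap': 93.76938093523685}
scene {'intrinsics': array([[370.7501,   0.    , 315.7599],
       [  0.    , 370.7501, 197.499 ],
       [  0.    ,   0.    ,   1.    ]]), 'camera_from_world': array([[    0.0309,     0.9995,    -0.0116,     2.8994],
       [   -0.8614,     0.0325,     0.5068,   485.7485],
       [    0.5069,    -0.0057,     0.862 , -1290.0589],
       [    0.    ,     0.    ,     0.    ,     1.    ]])}
top {'intrinsics': array([[384.4493,   0.    , 320.1835],
       [  0.    , 384.4493, 201.5475],
       [  0.    ,   0.    ,   1.    ]]), 'camera_from_world': array([[   0.0043,   -0.9997,    0.0238,  -17.7102],
       [   0.9966,    0.0063,    0.0822, -630.1419],
       [  -0.0824,    0.0233,    0.9963, -838.2806],
       [   0.    ,    0.    ,    0.    ,    1.    ]])}
wrist {'intrinsics': array([[331.7524,   0.    , 323.1534],
       [  0.    , 331.7524, 198.544 ],
       [  0.    ,   0.    ,   1.    ]]), 'tool_from_camera': array([[   0.0004,    0.9631,    0.2692,   79.6134],
       [   1.    ,   -0.0004,   -0.0004,   -0.1879],
       [  -0.0002,    0.2692,   -0.9631, -179.0757],
       [   0.    ,    0.    ,    0.    ,    1.    ]])}
```

View pics/scene0.png

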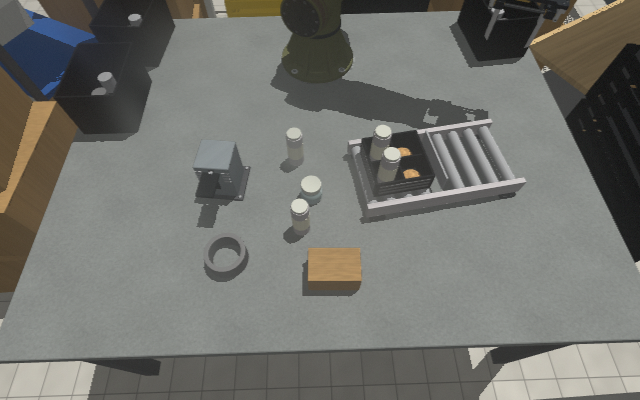

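View pics/top0.png

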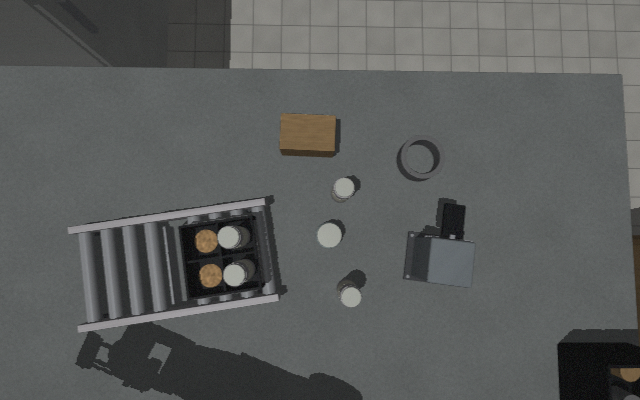

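View pics/wrist0.png

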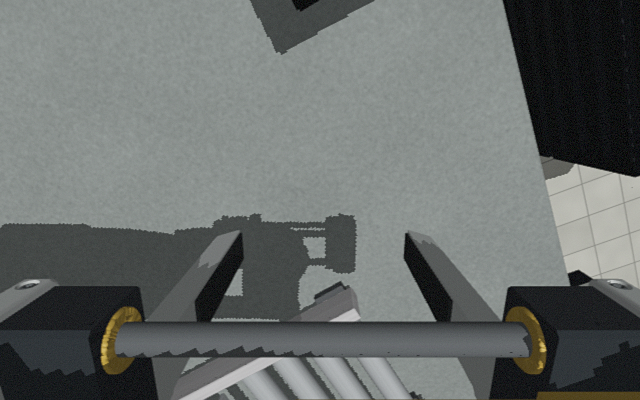

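The overview shows two loose tins (top view, about px 344,188 and 350,297), with the jar between them at (329,236). The free cells with cork discs are at (206,241) and (210,276), and the lever is at (453,220). Next I'll measure these.

```bash
cat > h.py <<'E'
import numpy as np,cv2
from cell import manip
np.set_printoptions(precision=2,suppress=True)
def ray(info,uv):
    K=info["intrinsics"];T=info["camera_from_world"]
    d=np.array([(uv[0]-K[0,2])/K[0,0],-(uv[1]-K[1,2])/K[1,1],-1.])
    R=T[:3,:3];o=-R.T@T[:3,3]
    return o,R.T@d
def onplane(info,uv,z):
    o,d=ray(info,uv);return o+d*(z-o[2])/d[2]
def proj(info,P):
    T=info["camera_from_world"];c=T[:3,:3]@P+T[:3,3];K=info["intrinsics"]
    return np.array([K[0,0]*c[0]/-c[2]+K[0,2],K[1,1]*-c[1]/-c[2]+K[1,2]])
def cloud(info,d):
    K=info["intrinsics"];T=info["camera_from_world"]
    v,u=np.mgrid[:d.shape[0],:d.shape[1]]
    c=np.stack([(u-K[0,2])/K[0,0]*d,-(v-K[1,2])/K[1,1]*d,-d],-1)
    return (c-T[:3,3])@T[:3,:3]
def wristinfo(pos,rot):
    from scipy.spatial.transform import Rotation as Ro
    i=manip.camera_info("wrist");W=np.eye(4);W[:3,:3]=Ro.from_euler("xyz",rot).as_matrix();W[:3,3]=pos
    return dict(intrinsics=i["intrinsics"],camera_from_world=np.linalg.inv(W@i["tool_from_camera"]))
E
python3 - <<'E'
from h import *
for n in("top","scene"):
    info=manip.camera_info(n);im=cv2.imread(f"pics/{n}0.png");d=np.load(f"pics/{n}0.npy");P=cloud(info,d)
    hsv=cv2.cvtColor(im,cv2.COLOR_BGR2HSV)
    def blobs(m,tag,z,amin=60):
        k,l,st,ce=cv2.connectedComponentsWithStats(m.astype(np.uint8))
        for i in range(1,k):
            if st[i,4]>amin:
                q=P[l==i]; cs,_=cv2.findContours((l==i).astype(np.uint8),0,1); (cc,r)=cv2.minEnclosingCircle(cs[0])
                print(n,tag,st[i],ce[i],"circ",np.array(cc),round(r,1),"medZ",np.median(q[:,2]),"mean",q.mean(0),"plane",onplane(info,ce[i],z)[:2])
    zz=P[...,2]; ok=(d>0)&(abs(P[...,1])<600)&(P[...,0]>200)&(P[...,0]<800)
    blobs(ok&(zz>110)&(zz<126)&(hsv[...,1]<60)&(hsv[...,2]>110),"tincap",118)
    blobs(ok&(zz>166)&(zz<181)&(hsv[...,2]>110),"loadedcap",173)
    blobs(ok&(zz>54)&(zz<66)&(hsv[...,2]>110)&(hsv[...,1]<60),"jar",60)
    blobs(ok&(hsv[...,1]>80)&(hsv[...,0]<25)&(zz>50)&(zz<64),"cork",57)
    blobs(ok&(zz>125)&(zz<137),"console",130)
    blobs(ok&(zz>112)&(zz<124)&(hsv[...,2]<60),"lever",120)
E
```

```text
top tincap [334 178  21  20 315] [343.67 187.38] circ [343.96 187.55] 10.3 medZ 118.03024411675557 mean [651.68 -59.55 117.47] plane [651.61 -59.51]
top tincap [340 287  22  20 323] [350.57 296.54] circ [350.58 296.02] 10.6 medZ 118.13961527793958 mean [435.01 -72.99 117.87] plane [435.02 -72.98]
top loadedcap [218 226  21  22 355] [227.92 236.92] circ [228.38 236.81] 11.2 medZ 173.38143096740328 mean [551.7  158.62 173.18] plane [551.69 158.66]
top loadedcap [223 263  22  23 357] [233.84 274.83] circ [234.23 274.29] 11.4 medZ 173.33070322391657 mean [482.82 146.22 173.17] plane [482.79 146.25]
top jar [  68  198  197   36 1346] [165.63 215.69] circ [166.  215.5] 99.4 medZ 60.39857985382466 mean [595.18 315.31  60.34] plane [595.09 316.08]
top jar [317 223  25  25 465] [328.97 234.85] circ [329.11 234.86] 12.3 medZ 60.09060144002132 mean [555.86 -32.75  60.08] plane [555.84 -32.75]
top jar [  78  294  201   39 1443] [177.49 312.97] circ [178. 315.] 101.3 medZ 60.36035275752084 mean [391.9  283.17  60.39] plane [391.72 283.97]
top cork [194 229  24  24 436] [205.71 240.73] circ [206. 
[... 1932 characters left out ...]
] circ [446. 193.] 80.1 medZ 59.389332375814426 mean [596.52 308.55  59.35] plane [597.12 306.99]
scene cork [398 147  14   9  81] [404.41 151.23] circ [404.5 151. ] 7.2 medZ 56.275357833710984 mean [459.25 225.13  56.44] plane [459.72 224.96]
scene cork [403 169  17  10 116] [410.78 173.25] circ [411.  173.5] 8.1 medZ 56.53181117706585 mean [531.8  230.87  56.32] plane [532.29 230.66]
scene console [101  73  27  31 138] [116.83  92.08] circ [114.   87.5] 18.8 medZ 130.1025866879986 mean [ 277.76 -564.5   130.62] plane [ 277.74 -565.1 ]
scene console [ 193  139   43   32 1049] [213.96 154.59] circ [214. 155.] 24.2 medZ 129.51872908802216 mean [ 505.81 -269.91  129.44] plane [ 506.61 -269.73]
```

```bash
python3 - <<'E'
import cv2
im=cv2.imread("pics/top0.png");cv2.imwrite("pics/top0c.png",cv2.resize(im[180:330,60:280],None,fx=3.6,fy=3.6,interpolation=2))
cv2.imwrite("pics/top0d.png",cv2.resize(im[150:310,310:500],None,fx=3.7,fy=3.7,interpolation=2))
E
```

```text
(no output)
```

View pics/top0c.png

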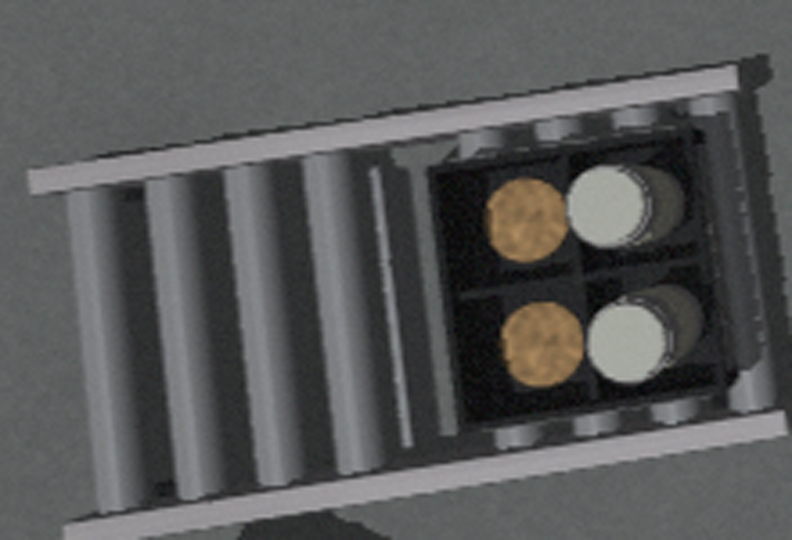

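View pics/top0d.png

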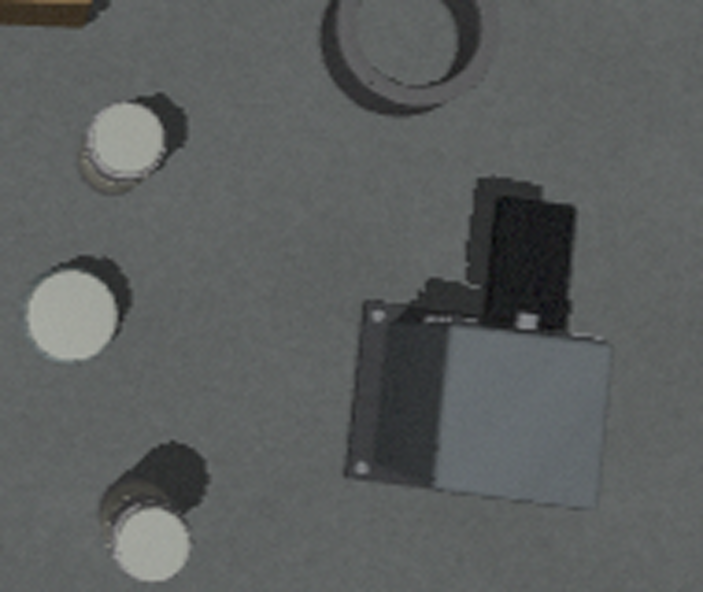

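```bash
python3 - <<'E'
from h import *
for n in("top","scene"):
    info=manip.camera_info(n);im=cv2.imread(f"pics/{n}0.png");d=np.load(f"pics/{n}0.npy");P=cloud(info,d)
    z=P[...,2];reg=(P[...,0]>380)&(P[...,0]<640)&(P[...,1]>90)&(P[...,1]<300)&(d>0)
    q=P[reg&(abs(z-106)<4)]
    # drop points on tin sides: keep by rect
    r=cv2.minAreaRect(q[:,:2].astype(np.float32)); print(n,"crate",len(q),r)
    v=im.copy(); v[reg&(abs(z-106)<4)]=(0,0,255)
    cv2.imwrite(f"pics/crate_{n}.png",cv2.resize(v[180:330,60:280] if n=="top" else v[100:230,330:540],None,fx=3.6,fy=3.6,interpolation=0))
    # rails z=60 -> angle
    q=P[(abs(z-60.4)<1.5)&(P[...,0]>350)&(P[...,0]<430)&(P[...,1]>120)&(d>0)];vx=cv2.fitLine(q[:,:2].astype(np.float32),2,0,.01,.01).ravel();print("rail",vx)
    q=P[(abs(z-60.4)<1.5)&(P[...,0]>560)&(P[...,0]<640)&(P[...,1]>120)&(d>0)];vx=cv2.fitLine(q[:,:2].astype(np.float32),2,0,.01,.01).ravel();print("rail",vx)
    q=P[(abs(z-129.7)<4)&(P[...,0]>420)&(P[...,1]>-350)&(P[...,1]<-200)&(d>0)];print("console",cv2.minAreaRect(q[:,:2].astype(np.float32)))
    q=P[(abs(z-119.7)<3)&(P[...,0]>550)&(P[...,1]>-350)&(P[...,1]<-200)&(d>0)];
    if len(q): print("lever",len(q),cv2.minAreaRect(q[:,:2].astype(np.float32)))
E
```

```text
top crate 850 ((510.8692321777344, 188.65794372558594), (149.2034454345703, 150.55880737304688), 8.951467514038086)
rail [  0.15  -0.99 388.42 307.92]
rail [  0.15  -0.99 594.07 317.46]
console ((503.7958679199219, -270.33538818359375), (89.42107391357422, 89.71160888671875), 82.91228485107422)
lever 709 ((584.1739501953125, -269.296630859375), (66.51921844482422, 74.71431732177734), 83.76947784423828)
scene crate 514 ((510.58331298828125, 188.438720703125), (151.91778564453125, 150.78158569335938), 8.88244342803955)
rail [  0.16  -0.99 378.23 378.07]
rail [  0.14  -0.99 595.77 308.7 ]
console ((503.14697265625, -270.7994079589844), (89.77279663085938, 91.06314849853516), 82.713623046875)
lever 441 ((583.7659912109375, -270.2740783691406), (64.63099670410156, 75.54058837890625), 82.05557250976562)
```

View pics/crate_top.png

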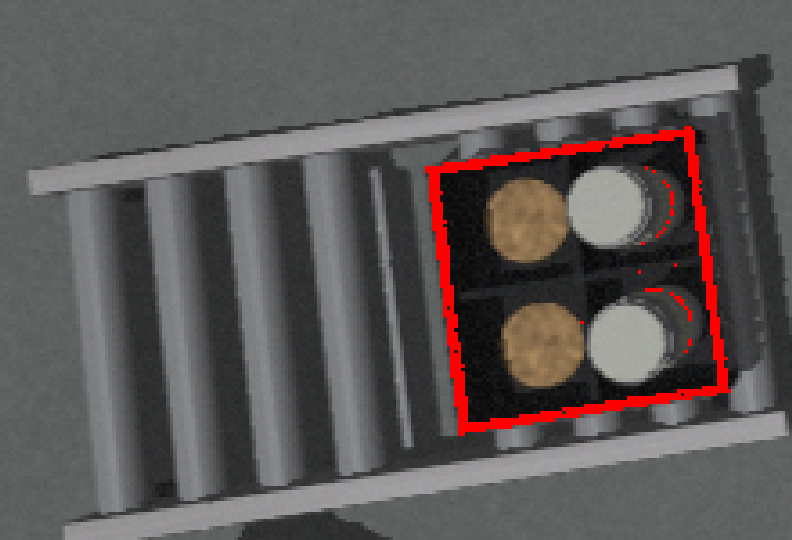

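Crate centre comes out at (510.8, 188.6) with yaw 8.9°, and the red mask in the picture follows the crate's rim closely. Targets:

| Item | x, y (mm) |
|---|---|
| Tin A | (652, -60) |
| Tin B | (435.5, -73) |
| Cell, +x side | (541.5, 230) |
| Cell, -x side | (470, 219) |
| Lever pad | about (587.5, -281) |

First I'll turn the jaws to the crate's diagonal, then move above tin A.

Request:
{"api": "play_rows", "payload": {"commands": [{"wz": 6.9},{"wz": 6.9},{"x": -0.02,"y": -0.006,"z": -0.025,"grip": 1},{"x": -0.0405,"y": -0.0115},{"x": -0.0405,"y": -0.0115},{"x": -0.0405,"y": -0.0115},{"x": -0.0405,"y": -0.0115},{"x": -0.0405,"y": -0.0115},{"x": -0.0405,"y": -0.0115},{"x": -0.0405,"y": -0.0115},{"x": -0.0405,"y": -0.0115},{"x": -0.0405,"y": -0.0115},{"x": -0.0405,"y": -0.0115},{"x": -0.0405,"y": -0.0115},{"x": -0.0405,"y": -0.0115},{"x": -0.0405,"y": -0.0115},{"x": -0.0405,"y": -0.0115},{"x": -0.0405,"y": -0.0115},{"x": -0.0405,"y": -0.0115},{"x": -0.0248,"y": -0.007}], "squeeze": 20}}

```text
$.commands[0]: bad value
```

```bash
cat >> h.py <<'E'
def delta(target,note=""):
    from scipy.spatial.transform import Rotation as Ro
    s=manip.read_state();R=Ro.from_euler("xyz",s["eef_rot"])
    print("clock",round(s["clock"],2),"pos",s["eef_pos"],"yaw",np.degrees(s["eef_rot"]),"tool delta mm",R.inv().apply(np.array(target)-s["eef_pos"]),"F",s["wrist_force"],"gap",s["finger_gap"],"j",s["joints"])
E
python3 - <<'E'
from h import *
delta([652,-60,72])
s=manip.read_state();p,d=manip.camera("wrist");cv2.imwrite("pics/w1.png",p[:,:,::-1])
print(onplane(wristinfo(s["eef_pos"],s["eef_rot"]),(323,300),118), proj(wristinfo(s["eef_pos"],s["eef_rot"]),np.array([652,-60,118])))
E
```

```text
clock 0.15 pos [209.43 508.37 205.04] yaw [-179.95   -0.    157.61] tool delta mm [-625.72 -356.82  133.29] F [-0.95  0.09 -0.98] gap 94.06757702849406 j [ 1.11  0.3   1.52  0.    1.32 -0.07]
[293.21 473.58 118.  ] [ 57.74 650.09]
```

View pics/w1.png

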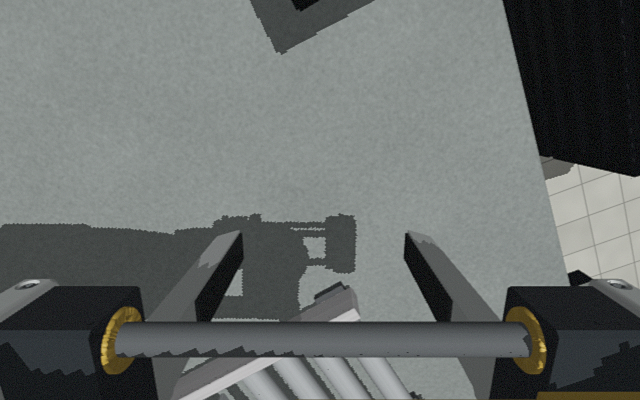

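The call was refused and the view hasn't changed, so the arm didn't move. It looks like every row needs all the keys.

Request:
{"api": "play_rows", "payload": {"commands": [{"x": 0,"y": 0,"z": 0,"wx": 0,"wy": 0,"wz": 6.9,"grip": 1},{"x": 0,"y": 0,"z": 0,"wx": 0,"wy": 0,"wz": 6.9,"grip": 1},{"x": -0.02,"y": -0.006,"z": -0.025,"wx": 0,"wy": 0,"wz": 0,"grip": 1},{"x": -0.0405,"y": -0.0115,"z": 0,"wx": 0,"wy": 0,"wz": 0,"grip": 1},{"x": -0.0405,"y": -0.0115,"z": 0,"wx": 0,"wy": 0,"wz": 0,"grip": 1},{"x": -0.0405,"y": -0.0115,"z": 0,"wx": 0,"wy": 0,"wz": 0,"grip": 1},{"x": -0.0405,"y": -0.0115,"z": 0,"wx": 0,"wy": 0,"wz": 0,"grip": 1},{"x": -0.0405,"y": -0.0115,"z": 0,"wx": 0,"wy": 0,"wz": 0,"grip": 1},{"x": -0.0405,"y": -0.0115,"z": 0,"wx": 0,"wy": 0,"wz": 0,"grip": 1},{"x": -0.0405,"y": -0.0115,"z": 0,"wx": 0,"wy": 0,"wz": 0,"grip": 1},{"x": -0.0405,"y": -0.0115,"z": 0,"wx": 0,"wy": 0,"wz": 0,"grip": 1},{"x": -0.0405,"y": -0.0115,"z": 0,"wx": 0,"wy": 0,"wz": 0,"grip": 1},{"x": -0.0405,"y": -0.0115,"z": 0,"wx": 0,"wy": 0,"wz": 0,"grip": 1},{"x": -0.0405,"y": -0.0115,"z": 0,"wx": 0,"wy": 0,"wz": 0,"grip": 1},{"x": -0.0405,"y": -0.0115,"z": 0,"wx": 0,"wy": 0,"wz": 0,"grip": 1},{"x": -0.0405,"y": -0.0115,"z": 0,"wx": 0,"wy": 0,"wz": 0,"grip": 1},{"x": -0.0405,"y": -0.0115,"z": 0,"wx": 0,"wy": 0,"wz": 0,"grip": 1},{"x": -0.0405,"y": -0.0115,"z": 0,"wx": 0,"wy": 0,"wz": 0,"grip": 1},{"x": -0.0405,"y": -0.0115,"z": 0,"wx": 0,"wy": 0,"wz": 0,"grip": 1},{"x": -0.0248,"y": -0.007,"z": 0,"wx": 0,"wy": 0,"wz": 0,"grip": 1}], "squeeze": 20}}

```text
clock: 2.7
eef_pos: [653.0, -61.2, 229.8]
eef_rot: [-3.141, -0.001, 2.509]
wrist_force: [0.6, -0.4, -0.8]
finger_gap: 94.1
```

```bash

python3 - <<'E'
from h import *
delta([652,-60,72])
s=manip.read_state();p,d=manip.camera("wrist");cv2.imwrite("pics/w2.png",p[:,:,::-1])
print(proj(wristinfo(s["eef_pos"],s["eef_rot"]),np.array([652,-60,118])))
E
```

```text
clock 2.7 pos [652.99 -61.17 229.8 ] yaw [-179.98   -0.04  143.75] tool delta mm [  1.39   0.43 157.8 ] F [ 0.64 -0.41 -0.83] gap 94.09315224694161 j [-0.15  0.53  1.15 -0.    1.47 -1.09]
[324.01 195.17]
```

View pics/w2.png

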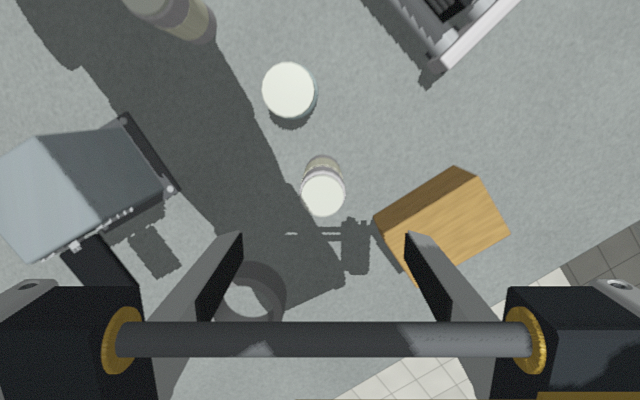

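The wrist view shows the cap at (322,196), against a prediction of (324,195), so they agree to about 1 mm. The carton and tape are clear of the fingers, or lower than the tips will go. I'll descend and grip.

Request:
{"api": "play_rows", "payload": {"commands": [{"x": 0.001,"y": 0,"z": 0.03,"wx": 0,"wy": 0,"wz": 0,"grip": 1},{"x": 0,"y": 0,"z": 0.045,"wx": 0,"wy": 0,"wz": 0,"grip": 1},{"x": 0,"y": 0,"z": 0.045,"wx": 0,"wy": 0,"wz": 0,"grip": 1},{"x": 0,"y": 0,"z": 0.025,"wx": 0,"wy": 0,"wz": 0,"grip": 1},{"x": 0,"y": 0,"z": 0.012,"wx": 0,"wy": 0,"wz": 0,"grip": 1},{"x": 0,"y": 0,"z": 0,"wx": 0,"wy": 0,"wz": 0,"grip": 0.6},{"x": 0,"y": 0,"z": 0,"wx": 0,"wy": 0,"wz": 0,"grip": 0.3},{"x": 0,"y": 0,"z": 0,"wx": 0,"wy": 0,"wz": 0,"grip": 0.3},{"x": 0,"y": 0,"z": 0,"wx": 0,"wy": 0,"wz": 0,"grip": 0.3},{"x": 0,"y": 0,"z": 0,"wx": 0,"wy": 0,"wz": 0,"grip": 0.3}], "squeeze": 20}}

```text
clock: 4.0
eef_pos: [651.5, -59.0, 73.7]
eef_rot: [3.142, 0.0, 2.51]
wrist_force: [-0.4, 0.2, 0.9]
finger_gap: 47.3
```

```bash

python3 - <<'E'
from h import *
delta([541.5,230.2,275])
E
```

```text
clock 4.0 pos [651.54 -58.96  73.67] yaw [180.     0.01 143.81] tool delta mm [ 259.5   168.42 -201.38] F [-0.38  0.19  0.89] gap 47.326509459151495 j [-0.15  0.65  1.32 -0.    1.17 -1.09]
```

Request:
{"api": "play_rows", "payload": {"commands": [{"x": 0,"y": 0,"z": 0,"wx": 0,"wy": 0,"wz": 0,"grip": 0.3},{"x": 0,"y": 0,"z": 0,"wx": 0,"wy": 0,"wz": 0,"grip": 0.3},{"x": 0,"y": 0,"z": 0,"wx": 0,"wy": 0,"wz": 0,"grip": 0.3}], "squeeze": 20}}

```text
clock: 4.38
eef_pos: [651.6, -59.0, 73.6]
eef_rot: [3.142, 0.0, 2.51]
wrist_force: [-0.1, 0.1, 1.3]
finger_gap: 43.8
```

Request:
{"api": "play_rows", "payload": {"commands": [{"x": 0,"y": 0,"z": -0.015,"wx": 0,"wy": 0,"wz": 0,"grip": 0.3},{"x": 0,"y": 0,"z": -0.04,"wx": 0,"wy": 0,"wz": 0,"grip": 0.3},{"x": 0.01,"y": 0.0065,"z": -0.05,"wx": 0,"wy": 0,"wz": 0,"grip": 0.3},{"x": 0.025,"y": 0.0165,"z": -0.046,"wx": 0,"wy": 0,"wz": 0,"grip": 0.3},{"x": 0.035,"y": 0.0225,"z": -0.03,"wx": 0,"wy": 0,"wz": 0,"grip": 0.3},{"x": 0.035,"y": 0.0225,"z": -0.02,"wx": 0,"wy": 0,"wz": 0,"grip": 0.3},{"x": 0.035,"y": 0.0225,"z": 0,"wx": 0,"wy": 0,"wz": 0,"grip": 0.3},{"x": 0.035,"y": 0.0225,"z": 0,"wx": 0,"wy": 0,"wz": 0,"grip": 0.3},{"x": 0.035,"y": 0.0225,"z": 0,"wx": 0,"wy": 0,"wz": 0,"grip": 0.3},{"x": 0.025,"y": 0.017,"z": 0,"wx": 0,"wy": 0,"wz": 0,"grip": 0.3},{"x": 0.017,"y": 0.011,"z": 0,"wx": 0,"wy": 0,"wz": 0,"grip": 0.3},{"x": 0.0075,"y": 0.005,"z": 0,"wx": 0,"wy": 0,"wz": 0,"grip": 0.3},{"x": 0,"y": 0,"z": 0,"wx": 0,"wy": 0,"wz": 0,"grip": 0.3}], "squeeze": 20}}

```text
clock: 6.0
eef_pos: [541.6, 230.1, 274.6]
eef_rot: [-3.142, 0.0, 2.51]
wrist_force: [0.3, -0.2, -1.4]
finger_gap: 43.7
```

```bash

python3 - <<'E'
from h import *
delta([541.5,230.2,130.6])
s=manip.read_state();p,d=manip.camera("wrist");cv2.imwrite("pics/w3.png",p[:,:,::-1])
i=wristinfo(s["eef_pos"],s["eef_rot"]);print(proj(i,np.array([469.8,219.4,57])),proj(i,np.array([541.5,230.2,57])))
p,d=manip.camera("top");cv2.imwrite("pics/t3.png",p[:,:,::-1])
E
```

```text
clock 6.0 pos [541.65 230.09 274.56] yaw [-180.      0.01  143.81] tool delta mm [  0.2    0.01 143.96] F [ 0.27 -0.17 -1.43] gap 43.68226454708632 j [ 0.34  0.35  1.3  -0.    1.49 -0.6 ]
[280.   130.42] [323.45 173.57]
```

View pics/w3.png

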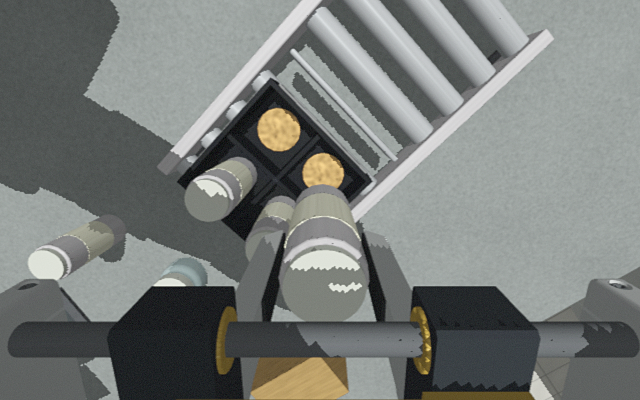

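View pics/t3.png

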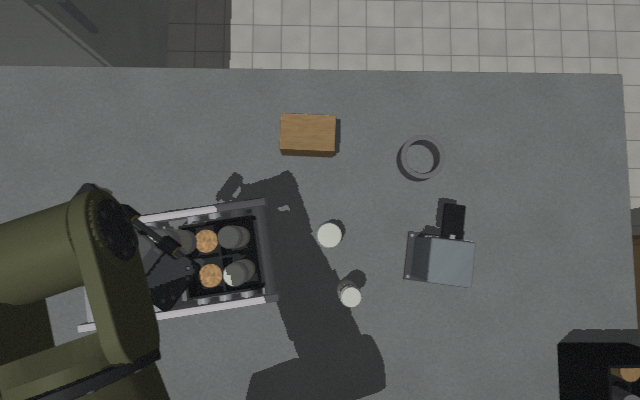

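The wrist view shows the discs at (278,130) and (323,172), within 2 px of prediction. The tin is held upright and nothing else has moved. I'll lower it slowly.

Request:
{"api": "play_rows", "payload": {"commands": [{"x": 0,"y": 0,"z": 0.03,"wx": 0,"wy": 0,"wz": 0,"grip": 0.3},{"x": 0,"y": 0,"z": 0.04,"wx": 0,"wy": 0,"wz": 0,"grip": 0.3},{"x": 0,"y": 0,"z": 0.035,"wx": 0,"wy": 0,"wz": 0,"grip": 0.3},{"x": 0,"y": 0,"z": 0.02,"wx": 0,"wy": 0,"wz": 0,"grip": 0.3},{"x": 0,"y": 0,"z": 0.01,"wx": 0,"wy": 0,"wz": 0,"grip": 0.3},{"x": 0,"y": 0,"z": 0.005,"wx": 0,"wy": 0,"wz": 0,"grip": 0.3},{"x": 0,"y": 0,"z": 0.002,"wx": 0,"wy": 0,"wz": 0,"grip": 0.3},{"x": 0,"y": 0,"z": 0,"wx": 0,"wy": 0,"wz": 0,"grip": 0.3}], "squeeze": 20}}

```text
clock: 7.1
eef_pos: [541.8, 230.3, 133.0]
eef_rot: [3.141, 0.0, 2.51]
wrist_force: [-0.2, 0.2, -2.7]
finger_gap: 43.9
```

Request:
{"api": "play_rows", "payload": {"commands": [{"x": 0,"y": 0,"z": 0.001,"wx": 0,"wy": 0,"wz": 0,"grip": 0.3},{"x": 0,"y": 0,"z": 0.001,"wx": 0,"wy": 0,"wz": 0,"grip": 0.3},{"x": 0,"y": 0,"z": 0,"wx": 0,"wy": 0,"wz": 0,"grip": 0.3}], "squeeze": 20}}

```text
clock: 7.48
eef_pos: [541.6, 230.3, 130.6]
eef_rot: [3.141, 0.0, 2.51]
wrist_force: [0.3, 0.7, -0.7]
finger_gap: 43.9
```

Request:
{"api": "play_rows", "payload": {"commands": [{"x": 0,"y": 0,"z": 0.0006,"wx": 0,"wy": 0,"wz": 0,"grip": 0.3},{"x": 0,"y": 0,"z": 0,"wx": 0,"wy": 0,"wz": 0,"grip": 0.3}], "squeeze": 20}}

```text
clock: 7.72
eef_pos: [541.8, 230.3, 130.5]
eef_rot: [3.141, 0.001, 2.51]
wrist_force: [-2.4, -1.1, 5.5]
finger_gap: 43.8
```

The wrist force rose to +5.5 N, so the tin is standing on the disc. I'll release and rise.

Request:
{"api": "play_rows", "payload": {"commands": [{"x": 0,"y": 0,"z": 0,"wx": 0,"wy": 0,"wz": 0,"grip": 0.52},{"x": 0,"y": 0,"z": 0,"wx": 0,"wy": 0,"wz": 0,"grip": 0.7},{"x": 0,"y": 0,"z": 0,"wx": 0,"wy": 0,"wz": 0,"grip": 0.7},{"x": 0,"y": 0,"z": -0.01,"wx": 0,"wy": 0,"wz": 0,"grip": 0.7},{"x": 0,"y": 0,"z": -0.035,"wx": 0,"wy": 0,"wz": 0,"grip": 0.7},{"x": 0,"y": 0,"z": -0.04,"wx": 0,"wy": 0,"wz": 0,"grip": 0.7},{"x": 0,"y": 0,"z": -0.02,"wx": 0,"wy": 0,"wz": 0,"grip": 1}], "squeeze": 20}}

```text
clock: 8.6
eef_pos: [542.0, 230.4, 238.0]
eef_rot: [3.139, 0.002, 2.51]
wrist_force: [-0.3, 0.3, -0.2]
finger_gap: 72.3
```

```bash

python3 - <<'E'
from h import *
delta([435.5,-73,235])
p,d=manip.camera("wrist");cv2.imwrite("pics/w4.png",p[:,:,::-1])
E
```

```text
clock 8.6 pos [541.99 230.44 237.96] yaw [179.84   0.11 143.81] tool delta mm [ -93.22 -307.78    2.28] F [-0.27  0.35 -0.18] gap 72.33453763141006 j [ 0.34  0.36  1.36  0.    1.41 -0.6 ]
```

View pics/w4.png

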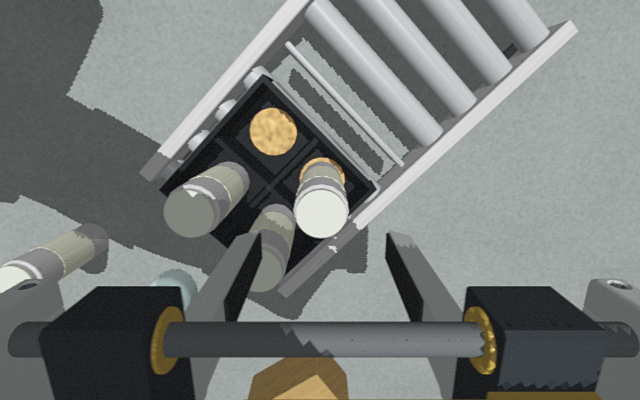

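Tin A stands upright on its disc, centred at (322,210). Now tin B.

Request:
{"api": "play_rows", "payload": {"commands": [{"x": -0.0045,"y": -0.015,"z": 0,"wx": 0,"wy": 0,"wz": 0,"grip": 1},{"x": -0.0103,"y": -0.034,"z": 0,"wx": 0,"wy": 0,"wz": 0,"grip": 1},{"x": -0.0103,"y": -0.034,"z": 0,"wx": 0,"wy": 0,"wz": 0,"grip": 1},{"x": -0.0103,"y": -0.034,"z": 0,"wx": 0,"wy": 0,"wz": 0,"grip": 1},{"x": -0.0103,"y": -0.034,"z": 0,"wx": 0,"wy": 0,"wz": 0,"grip": 1},{"x": -0.0103,"y": -0.034,"z": 0,"wx": 0,"wy": 0,"wz": 0,"grip": 1},{"x": -0.0103,"y": -0.034,"z": 0,"wx": 0,"wy": 0,"wz": 0,"grip": 1},{"x": -0.0103,"y": -0.034,"z": 0,"wx": 0,"wy": 0,"wz": 0,"grip": 1},{"x": -0.0103,"y": -0.034,"z": 0,"wx": 0,"wy": 0,"wz": 0,"grip": 1},{"x": -0.006,"y": -0.0205,"z": 0,"wx": 0,"wy": 0,"wz": 0,"grip": 1},{"x": 0,"y": 0,"z": 0,"wx": 0,"wy": 0,"wz": 0,"grip": 1}], "squeeze": 20}}

```text
clock: 10.02
eef_pos: [433.8, -73.8, 233.9]
eef_rot: [-3.141, -0.001, 2.508]
wrist_force: [0.7, 0.1, 0.2]
finger_gap: 93.9
```

```bash

python3 - <<'E'
from h import *
delta([435.5,-73,73])
s=manip.read_state();i=wristinfo(s["eef_pos"],s["eef_rot"]);print(proj(i,np.array([435.5,-73,118])))
p,d=manip.camera("wrist");cv2.imwrite("pics/w5.png",p[:,:,::-1])
E
```

```text
clock 10.03 pos [433.85 -73.8  233.93] yaw [-179.97   -0.07  143.68] tool delta mm [ -1.06   1.72 160.93] F [0.74 0.1  0.2 ] gap 93.88286817992729 j [-0.25  0.03  1.77 -0.    1.34 -1.19]
[325.39 196.54]
```

View pics/w5.png

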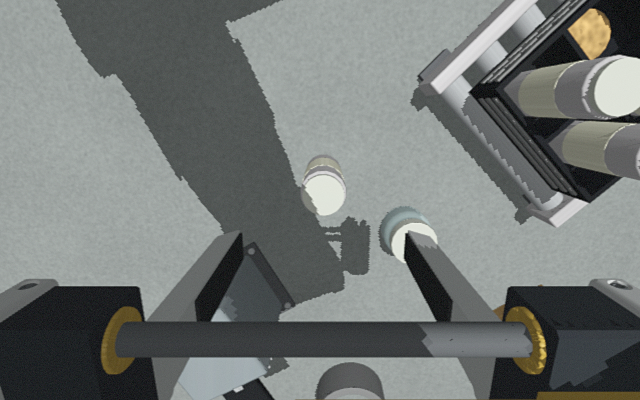

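The cap is at (324,196) against a predicted (325,196.5), so I'll descend and grip.

Request:
{"api": "play_rows", "payload": {"commands": [{"x": -0.0008,"y": 0.0012,"z": 0.03,"wx": 0,"wy": 0,"wz": 0,"grip": 1},{"x": 0,"y": 0,"z": 0.045,"wx": 0,"wy": 0,"wz": 0,"grip": 1},{"x": 0,"y": 0,"z": 0.045,"wx": 0,"wy": 0,"wz": 0,"grip": 1},{"x": 0,"y": 0,"z": 0.027,"wx": 0,"wy": 0,"wz": 0,"grip": 1},{"x": 0,"y": 0,"z": 0.013,"wx": 0,"wy": 0,"wz": 0,"grip": 1},{"x": 0,"y": 0,"z": 0,"wx": 0,"wy": 0,"wz": 0,"grip": 0.6},{"x": 0,"y": 0,"z": 0,"wx": 0,"wy": 0,"wz": 0,"grip": 0.3},{"x": 0,"y": 0,"z": 0,"wx": 0,"wy": 0,"wz": 0,"grip": 0.3},{"x": 0,"y": 0,"z": 0,"wx": 0,"wy": 0,"wz": 0,"grip": 0.3},{"x": 0,"y": 0,"z": 0,"wx": 0,"wy": 0,"wz": 0,"grip": 0.3},{"x": 0,"y": 0,"z": 0,"wx": 0,"wy": 0,"wz": 0,"grip": 0.3},{"x": 0,"y": 0,"z": 0,"wx": 0,"wy": 0,"wz": 0,"grip": 0.3},{"x": 0,"y": 0,"z": 0,"wx": 0,"wy": 0,"wz": 0,"grip": 0.3}], "squeeze": 20}}

```text
clock: 11.7
eef_pos: [436.4, -72.3, 74.9]
eef_rot: [3.142, 0.0, 2.51]
wrist_force: [0.1, 0.2, 1.1]
finger_gap: 43.8
```

```bash

python3 - <<'E'
from h import *
delta([469.8,219.4,275])
E
```

```text
clock 11.7 pos [436.38 -72.3   74.91] yaw [180.     0.01 143.81] tool delta mm [ 145.23  255.16 -200.1 ] F [0.08 0.2  1.1 ] gap 43.77741550142654 j [-0.25  0.23  1.95 -0.    0.96 -1.19]
```

Request:
{"api": "play_rows", "payload": {"commands": [{"x": 0,"y": 0,"z": -0.015,"wx": 0,"wy": 0,"wz": 0,"grip": 0.3},{"x": 0,"y": 0,"z": -0.04,"wx": 0,"wy": 0,"wz": 0,"grip": 0.3},{"x": 0.006,"y": 0.01,"z": -0.05,"wx": 0,"wy": 0,"wz": 0,"grip": 0.3},{"x": 0.014,"y": 0.025,"z": -0.045,"wx": 0,"wy": 0,"wz": 0,"grip": 0.3},{"x": 0.02,"y": 0.035,"z": -0.03,"wx": 0,"wy": 0,"wz": 0,"grip": 0.3},{"x": 0.02,"y": 0.035,"z": -0.02,"wx": 0,"wy": 0,"wz": 0,"grip": 0.3},{"x": 0.02,"y": 0.035,"z": 0,"wx": 0,"wy": 0,"wz": 0,"grip": 0.3},{"x": 0.02,"y": 0.035,"z": 0,"wx": 0,"wy": 0,"wz": 0,"grip": 0.3},{"x": 0.02,"y": 0.035,"z": 0,"wx": 0,"wy": 0,"wz": 0,"grip": 0.3},{"x": 0.013,"y": 0.023,"z": 0,"wx": 0,"wy": 0,"wz": 0,"grip": 0.3},{"x": 0.008,"y": 0.015,"z": 0,"wx": 0,"wy": 0,"wz": 0,"grip": 0.3},{"x": 0.004,"y": 0.007,"z": 0,"wx": 0,"wy": 0,"wz": 0,"grip": 0.3},{"x": 0,"y": 0,"z": 0,"wx": 0,"wy": 0,"wz": 0,"grip": 0.3}], "squeeze": 20}}

```text
clock: 13.32
eef_pos: [469.9, 218.9, 274.9]
eef_rot: [-3.141, 0.0, 2.51]
wrist_force: [1.1, 0.3, -2.5]
finger_gap: 44.0
```

```bash

python3 - <<'E'
from h import *
delta([469.8,219.4,131.9])
s=manip.read_state();p,d=manip.camera("wrist");cv2.imwrite("pics/w6.png",p[:,:,::-1])
i=wristinfo(s["eef_pos"],s["eef_rot"]);print(proj(i,np.array([469.8,219.4,57])))
E
```

```text
clock 13.32 pos [469.87 218.94 274.93] yaw [-179.99    0.    143.81] tool delta mm [  0.32   0.36 143.03] F [ 1.1   0.27 -2.54] gap 43.987125993094345 j [ 0.37  0.18  1.5  -0.    1.45 -0.57]
[323.75 173.42]
```

View pics/w6.png

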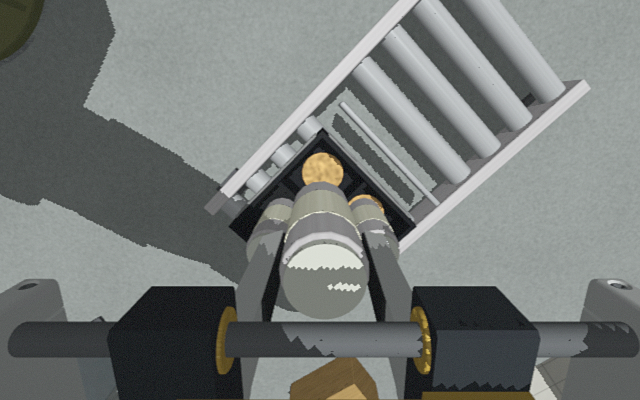

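The disc is at (322,172) against a predicted (323.8,173.4), so it's aligned. Lowering.

Request:
{"api": "play_rows", "payload": {"commands": [{"x": 0,"y": 0,"z": 0.03,"wx": 0,"wy": 0,"wz": 0,"grip": 0.3},{"x": 0,"y": 0,"z": 0.04,"wx": 0,"wy": 0,"wz": 0,"grip": 0.3},{"x": 0,"y": 0,"z": 0.035,"wx": 0,"wy": 0,"wz": 0,"grip": 0.3},{"x": 0,"y": 0,"z": 0.02,"wx": 0,"wy": 0,"wz": 0,"grip": 0.3},{"x": 0,"y": 0,"z": 0.01,"wx": 0,"wy": 0,"wz": 0,"grip": 0.3},{"x": 0,"y": 0,"z": 0.005,"wx": 0,"wy": 0,"wz": 0,"grip": 0.3},{"x": 0,"y": 0,"z": 0.001,"wx": 0,"wy": 0,"wz": 0,"grip": 0.3},{"x": 0,"y": 0,"z": 0.001,"wx": 0,"wy": 0,"wz": 0,"grip": 0.3},{"x": 0,"y": 0,"z": 0,"wx": 0,"wy": 0,"wz": 0,"grip": 0.3}], "squeeze": 20}}

```text
clock: 14.5
eef_pos: [470.0, 219.2, 133.2]
eef_rot: [3.141, 0.0, 2.51]
wrist_force: [-0.2, -0.1, -1.6]
finger_gap: 43.9
```

Request:
{"api": "play_rows", "payload": {"commands": [{"x": 0,"y": 0,"z": 0.0008,"wx": 0,"wy": 0,"wz": 0,"grip": 0.3},{"x": 0,"y": 0,"z": 0.0005,"wx": 0,"wy": 0,"wz": 0,"grip": 0.3},{"x": 0,"y": 0,"z": 0,"wx": 0,"wy": 0,"wz": 0,"grip": 0.3}], "squeeze": 20}}

```text
clock: 14.88
eef_pos: [470.1, 219.1, 131.9]
eef_rot: [3.141, 0.0, 2.51]
wrist_force: [-1.0, -1.3, 3.6]
finger_gap: 43.8
```

Contact at +3.6 N. Release and rise.

Request:
{"api": "play_rows", "payload": {"commands": [{"x": 0,"y": 0,"z": 0,"wx": 0,"wy": 0,"wz": 0,"grip": 0.52},{"x": 0,"y": 0,"z": 0,"wx": 0,"wy": 0,"wz": 0,"grip": 0.7},{"x": 0,"y": 0,"z": 0,"wx": 0,"wy": 0,"wz": 0,"grip": 0.7},{"x": 0,"y": 0,"z": -0.01,"wx": 0,"wy": 0,"wz": 0,"grip": 0.7},{"x": 0,"y": 0,"z": -0.035,"wx": 0,"wy": 0,"wz": 0,"grip": 0.7},{"x": 0,"y": 0,"z": -0.04,"wx": 0,"wy": 0,"wz": 0,"grip": 0.7},{"x": 0,"y": 0,"z": -0.02,"wx": 0,"wy": 0,"wz": 0,"grip": 0.7}], "squeeze": 20}}

```text
clock: 15.75
eef_pos: [470.3, 219.3, 239.5]
eef_rot: [3.139, 0.002, 2.51]
wrist_force: [0.2, 0.4, -0.3]
finger_gap: 65.8
```

```bash

python3 - <<'E'
from h import *
delta([587.5,-281,180])
p,d=manip.camera("wrist");cv2.imwrite("pics/w7.png",p[:,:,::-1])
E
```

```text
clock 15.75 pos [470.3  219.33 239.46] yaw [179.85   0.1  143.81] tool delta mm [-389.93 -334.75   59.2 ] F [ 0.16  0.38 -0.25] gap 65.79987232663152 j [ 0.37  0.2   1.56  0.    1.37 -0.57]
```

View pics/w7.png

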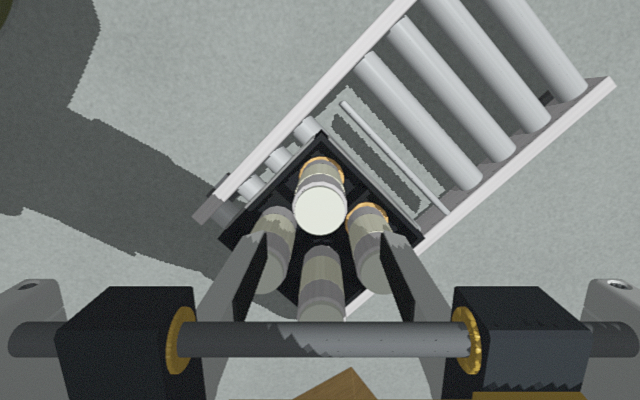

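All four tins stand in their cells. I'll shut the fingers on the way and go above the lever.

Request:
{"api": "play_rows", "payload": {"commands": [{"x": -0.013,"y": -0.011,"z": 0,"wx": 0,"wy": 0,"wz": 0,"grip": 0.7},{"x": -0.0275,"y": -0.0236,"z": 0,"wx": 0,"wy": 0,"wz": 0,"grip": 0.7},{"x": -0.0275,"y": -0.0236,"z": 0,"wx": 0,"wy": 0,"wz": 0,"grip": 0.7},{"x": -0.0275,"y": -0.0236,"z": 0,"wx": 0,"wy": 0,"wz": 0,"grip": 0.4},{"x": -0.0275,"y": -0.0236,"z": 0,"wx": 0,"wy": 0,"wz": 0,"grip": 0},{"x": -0.0275,"y": -0.0236,"z": 0,"wx": 0,"wy": 0,"wz": 0,"grip": 0},{"x": -0.0275,"y": -0.0236,"z": 0,"wx": 0,"wy": 0,"wz": 0,"grip": 0},{"x": -0.0275,"y": -0.0236,"z": 0,"wx": 0,"wy": 0,"wz": 0,"grip": 0},{"x": -0.0275,"y": -0.0236,"z": 0,"wx": 0,"wy": 0,"wz": 0,"grip": 0},{"x": -0.0275,"y": -0.0236,"z": 0,"wx": 0,"wy": 0,"wz": 0,"grip": 0},{"x": -0.0275,"y": -0.0236,"z": 0,"wx": 0,"wy": 0,"wz": 0,"grip": 0},{"x": -0.0275,"y": -0.0236,"z": 0,"wx": 0,"wy": 0,"wz": 0,"grip": 0},{"x": -0.0275,"y": -0.0236,"z": 0,"wx": 0,"wy": 0,"wz": 0,"grip": 0},{"x": -0.0275,"y": -0.0236,"z": 0.01,"wx": 0,"wy": 0,"wz": 0,"grip": 0},{"x": -0.013,"y": -0.011,"z": 0.02,"wx": 0,"wy": 0,"wz": 0,"grip": 0},{"x": -0.006,"y": -0.005,"z": 0.02,"wx": 0,"wy": 0,"wz": 0,"grip": 0},{"x": 0,"y": 0,"z": 0.01,"wx": 0,"wy": 0,"wz": 0,"grip": 0},{"x": 0,"y": 0,"z": 0,"wx": 0,"wy": 0,"wz": 0,"grip": 0},{"x": 0,"y": 0,"z": 0,"wx": 0,"wy": 0,"wz": 0,"grip": 0}], "squeeze": 20}}

```text
clock: 18.18
eef_pos: [587.5, -279.7, 177.5]
eef_rot: [3.141, 0.001, 2.511]
wrist_force: [0.4, -0.2, -0.0]
finger_gap: 0.4
```

```bash

python3 - <<'E'
from h import *
delta([587.5,-281,120])
s=manip.read_state();p,d=manip.camera("wrist");cv2.imwrite("pics/w8.png",p[:,:,::-1])
i=wristinfo(s["eef_pos"],s["eef_rot"]);print(proj(i,np.array([587.5,-281,120])))
p,d=manip.camera("scene");cv2.imwrite("pics/s8.png",p[:,:,::-1]);np.save("pics/s8.npy",d)
cv2.imwrite("pics/s8c.png",cv2.resize(p[110:240,150:350,::-1],None,fx=4,fy=4,interpolation=2))
E
```

```text
clock 18.18 pos [ 587.47 -279.66  177.5 ] yaw [179.99   0.07 143.86] tool delta mm [-0.74 -1.08 57.5 ] F [ 0.37 -0.23 -0.02] gap 0.4243853228939149 j [-0.5   0.55  1.24  0.    1.35 -1.44]
[322.23 216.67]
```

View pics/w8.png

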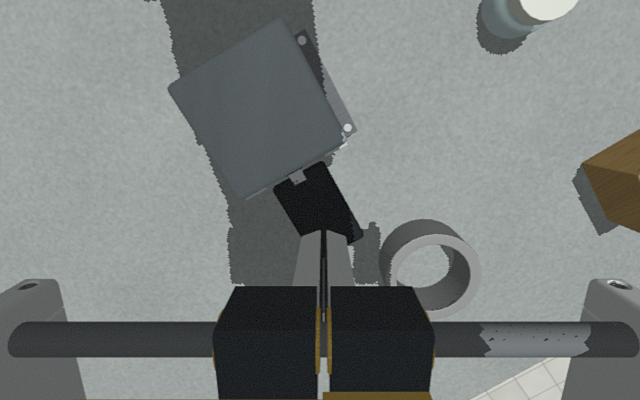

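View pics/s8c.png

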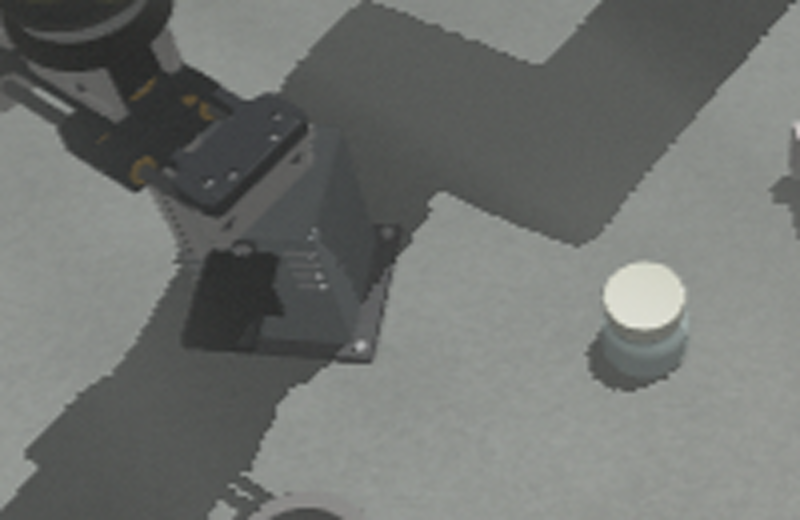

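The pad point lies on the black plate under the fingers (wrist px about 322,217), and the tick column shows in the scene view. I'll descend to contact.

Request:
{"api": "play_rows", "payload": {"commands": [{"x": -0.0005,"y": -0.001,"z": 0.02,"wx": 0,"wy": 0,"wz": 0,"grip": 0},{"x": 0,"y": 0,"z": 0.02,"wx": 0,"wy": 0,"wz": 0,"grip": 0},{"x": 0,"y": 0,"z": 0.01,"wx": 0,"wy": 0,"wz": 0,"grip": 0},{"x": 0,"y": 0,"z": 0.003,"wx": 0,"wy": 0,"wz": 0,"grip": 0},{"x": 0,"y": 0,"z": 0,"wx": 0,"wy": 0,"wz": 0,"grip": 0}], "squeeze": 20}}

```text
clock: 18.9
eef_pos: [587.2, -281.4, 124.2]
eef_rot: [3.141, 0.001, 2.51]
wrist_force: [-0.5, -0.8, 0.2]
finger_gap: 0.2
```

Request:
{"api": "play_rows", "payload": {"commands": [{"x": 0,"y": 0,"z": 0.002,"wx": 0,"wy": 0,"wz": 0,"grip": 0},{"x": 0,"y": 0,"z": 0.001,"wx": 0,"wy": 0,"wz": 0,"grip": 0},{"x": 0,"y": 0,"z": 0,"wx": 0,"wy": 0,"wz": 0,"grip": 0}], "squeeze": 20}}

```text
clock: 19.27
eef_pos: [586.9, -281.3, 120.6]
eef_rot: [-3.142, 0.0, 2.51]
wrist_force: [-0.4, -0.0, -0.5]
finger_gap: 0.4
```

Request:
{"api": "play_rows", "payload": {"commands": [{"x": 0,"y": 0,"z": 0.001,"wx": 0,"wy": 0,"wz": 0,"grip": 0},{"x": 0,"y": 0,"z": 0,"wx": 0,"wy": 0,"wz": 0,"grip": 0}], "squeeze": 20}}

```text
clock: 19.52
eef_pos: [587.1, -281.4, 120.2]
eef_rot: [3.142, 0.001, 2.51]
wrist_force: [-1.3, 0.8, 5.5]
finger_gap: 0.4
```

Request:
{"api": "play_rows", "payload": {"commands": [{"x": 0,"y": 0,"z": 0.001,"wx": 0,"wy": 0,"wz": 0,"grip": 0},{"x": 0,"y": 0,"z": 0,"wx": 0,"wy": 0,"wz": 0,"grip": 0}], "squeeze": 20}}

```text
clock: 19.77
eef_pos: [587.1, -281.4, 119.8]
eef_rot: [3.141, 0.001, 2.51]
wrist_force: [-3.0, 0.9, 9.1]
finger_gap: 0.1
```

Contact at z≈120.1. Pressing on toward the third detent at z≈84, and stopping short of it first.

Request:
{"api": "play_rows", "payload": {"commands": [{"x": 0,"y": 0,"z": 0.003,"wx": 0,"wy": 0,"wz": 0,"grip": 0},{"x": 0,"y": 0,"z": 0.004,"wx": 0,"wy": 0,"wz": 0,"grip": 0},{"x": 0,"y": 0,"z": 0.004,"wx": 0,"wy": 0,"wz": 0,"grip": 0},{"x": 0,"y": 0,"z": 0.004,"wx": 0,"wy": 0,"wz": 0,"grip": 0},{"x": 0,"y": 0,"z": 0.004,"wx": 0,"wy": 0,"wz": 0,"grip": 0},{"x": 0,"y": 0,"z": 0.004,"wx": 0,"wy": 0,"wz": 0,"grip": 0},{"x": 0,"y": 0,"z": 0.004,"wx": 0,"wy": 0,"wz": 0,"grip": 0},{"x": 0,"y": 0,"z": 0.003,"wx": 0,"wy": 0,"wz": 0,"grip": 0},{"x": 0,"y": 0,"z": 0.001,"wx": 0,"wy": 0,"wz": 0,"grip": 0},{"x": 0,"y": 0,"z": 0,"wx": 0,"wy": 0,"wz": 0,"grip": 0}], "squeeze": 20}}

```text
clock: 21.02
eef_pos: [587.1, -281.5, 88.8]
eef_rot: [3.142, 0.001, 2.51]
wrist_force: [-4.4, 2.0, 11.3]
finger_gap: 0.6
```

Request:
{"api": "play_rows", "payload": {"commands": [{"x": 0,"y": 0,"z": 0.001,"wx": 0,"wy": 0,"wz": 0,"grip": 0},{"x": 0,"y": 0,"z": 0,"wx": 0,"wy": 0,"wz": 0,"grip": 0}], "squeeze": 20}}

```text
clock: 21.28
eef_pos: [587.1, -281.4, 87.8]
eef_rot: [3.142, 0.001, 2.51]
wrist_force: [-4.2, 3.0, 10.4]
finger_gap: 0.5
```

Request:
{"api": "play_rows", "payload": {"commands": [{"x": 0,"y": 0,"z": 0.001,"wx": 0,"wy": 0,"wz": 0,"grip": 0},{"x": 0,"y": 0,"z": 0,"wx": 0,"wy": 0,"wz": 0,"grip": 0}], "squeeze": 20}}

```text
clock: 21.52
eef_pos: [587.1, -281.4, 86.7]
eef_rot: [3.142, 0.001, 2.51]
wrist_force: [-4.2, 2.6, 8.5]
finger_gap: 0.5
```

Request:
{"api": "play_rows", "payload": {"commands": [{"x": 0,"y": 0,"z": 0.001,"wx": 0,"wy": 0,"wz": 0,"grip": 0},{"x": 0,"y": 0,"z": 0,"wx": 0,"wy": 0,"wz": 0,"grip": 0}], "squeeze": 20}}

```text
clock: 21.78
eef_pos: [587.1, -281.5, 85.7]
eef_rot: [3.141, 0.001, 2.51]
wrist_force: [-3.6, 1.8, 8.9]
finger_gap: 0.1
```

Request:
{"api": "play_rows", "payload": {"commands": [{"x": 0,"y": 0,"z": 0.001,"wx": 0,"wy": 0,"wz": 0,"grip": 0},{"x": 0,"y": 0,"z": 0,"wx": 0,"wy": 0,"wz": 0,"grip": 0}], "squeeze": 20}}

```text
clock: 22.02
eef_pos: [587.1, -281.5, 84.8]
eef_rot: [3.142, 0.001, 2.51]
wrist_force: [-4.7, 2.8, 10.4]
finger_gap: 0.2
```

```bash

python3 - <<'E'
from h import *
delta([587.5,-281,84])
p,d=manip.camera("scene");cv2.imwrite("pics/s9.png",p[:,:,::-1]);np.save("pics/s9.npy",d)
cv2.imwrite("pics/s9c.png",cv2.resize(p[150:210,180:260,::-1],None,fx=9,fy=9,interpolation=2))
z=cloud(manip.camera_info("scene"),d)
m=(d>0)&(p.max(2)<50)&(z[...,0]>560)&(z[...,0]<625)&(z[...,1]>-310)&(z[...,1]<-255)&(z[...,2]>60)&(z[...,2]<125)
print(m.sum(),np.percentile(z[m][:,2],[10,30,50,70,90]))
m&=z[...,2]<100;print(np.median(z[m],0))
E
```

```text
clock 22.02 pos [ 587.12 -281.48   84.83] yaw [180.     0.06 143.81] tool delta mm [-0.02  0.61  0.83] F [-4.67  2.84 10.44] gap 0.1661270571491329 j [-0.5   0.63  1.33 -0.    1.18 -1.44]
30 [81.81 82.97 83.58 84.43 84.97]
[ 604.31 -274.7    83.58]
```

View pics/s9c.png

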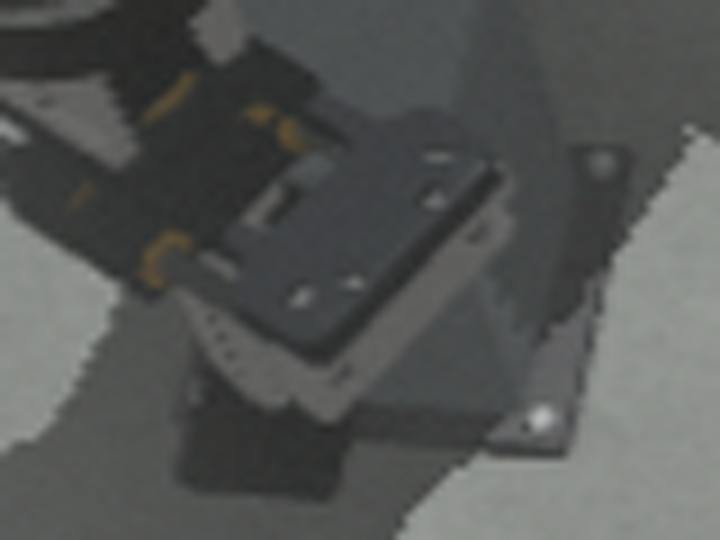

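The force dipped to 8.5 N at z=86.7, just before the detent, and is now rising: 10.4 N at 84.8. A depth reading puts the plate top near 83.6–85. I'll creep the last bit.

Request:
{"api": "play_rows", "payload": {"commands": [{"x": 0,"y": 0,"z": 0.0006,"wx": 0,"wy": 0,"wz": 0,"grip": 0},{"x": 0,"y": 0,"z": 0,"wx": 0,"wy": 0,"wz": 0,"grip": 0},{"x": 0,"y": 0,"z": 0,"wx": 0,"wy": 0,"wz": 0,"grip": 0}], "squeeze": 20}}

```text
clock: 22.45
eef_pos: [587.1, -281.5, 84.4]
eef_rot: [3.142, 0.001, 2.51]
wrist_force: [-4.3, 2.6, 11.5]
finger_gap: 0.5
```

Request:
{"api": "play_rows", "payload": {"commands": [{"x": 0,"y": 0,"z": 0.0002,"wx": 0,"wy": 0,"wz": 0,"grip": 0},{"x": 0,"y": 0,"z": 0,"wx": 0,"wy": 0,"wz": 0,"grip": 0},{"x": 0,"y": 0,"z": 0,"wx": 0,"wy": 0,"wz": 0,"grip": 0},{"x": 0,"y": 0,"z": 0,"wx": 0,"wy": 0,"wz": 0,"grip": 0}], "squeeze": 20}}

```text
clock: 22.95
eef_pos: [587.1, -281.5, 84.3]
eef_rot: [3.142, 0.001, 2.51]
wrist_force: [-5.1, 1.8, 11.3]
finger_gap: 0.6
```

```bash

python3 - <<'E'
from h import *
delta([587.5,-281,84])
p,d=manip.camera("scene");cv2.imwrite("pics/s10c.png",cv2.resize(p[90:240,140:540,::-1],None,fx=2,fy=2,interpolation=2))
p,d=manip.camera("top");cv2.imwrite("pics/t10.png",p[:,:,::-1])
z=cloud(manip.camera_info("top"),d)
# gate region: lane y=108
c=np.array([510.8,188.6]);a=np.radians(8.8)
for nm,dd in(("before",np.load("pics/top0.npy")),("now",d)):
    Z=cloud(manip.camera_info("top"),dd);r=Z[...,:2]-c
    lx=r@[np.cos(a),np.sin(a)];ly=r@[-np.sin(a),np.cos(a)]
    m=(abs(lx)<60)&(abs(ly-108)<5)&(dd>0);print(nm,m.sum(),np.percentile(Z[m][:,2],[50,90,98]) if m.any() else None)
m=(d>0)&(p.max(2)<60)&(z[...,0]>555)&(z[...,0]<625)&(z[...,1]>-310)&(z[...,1]<-255)&(z[...,2]>60)&(z[...,2]<125)
print("lever top",m.sum(),np.percentile(z[m][:,2],[10,50,90]) if m.any() else None)
E
```

```text
clock 22.95 pos [ 587.15 -281.48   84.28] yaw [180.     0.07 143.81] tool delta mm [-0.    0.59  0.28] F [-5.05  1.85 11.28] gap 0.6337930693293977 j [-0.5   0.63  1.33 -0.    1.18 -1.44]
before 704 [73.07 91.45 93.09]
now 439 [43.47 52.28 53.78]
lever top 318 [81.7  84.14 86.4 ]
```

View pics/s10c.png

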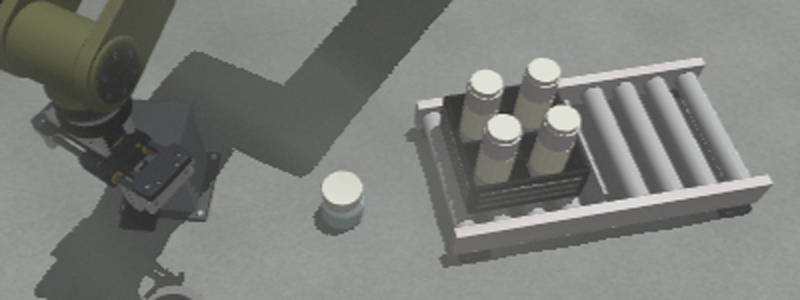

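View pics/t10.png

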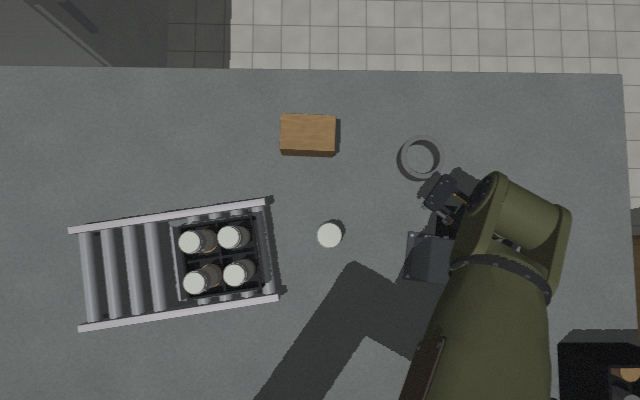

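The views show all four tins upright in the crate, and the jar, tape and carton where they were. The gate top has sunk from about 92 to 53 mm. The lever plate's top is at z≈84.1, and the push has settled at 11.3 N. Handing in.

```bash
python3 -c "
from cell import manip
print(manip.sign_off())"
```

```text
the job is handed in; nothing more can be done
None
```

I stood both loose tins on the cork discs, one in each free cell. I then pressed the lever to its third detent and handed the job in at about 23 s, still holding it there.

- **Tins:** each tin met its disc under a light push (about 5.5 N and 3.6 N) before I let go. The last pictures show all four tins upright in the crate.
- **Other objects:** the jar, tape ring and carton look unmoved in the last pictures; I compared them by eye and did not re-measure them.
- **Lever:** the fingertips ended at z = 84.3 mm, and depth put the plate top at about 84.1 mm; the third detent is at 84. The push dipped to 8.5 N just before the detent and settled at 11.3 N, against an expected 11.5 N there.
- **Gate:** its top dropped from about 92 mm to about 53 mm.

**Problems and gaps:**
- My first move call was refused because its rows left out some keys. The arm did not move.
- Pressing the lever also put a steady sideways force of about 5 N on the wrist.
- The gripper hid the tick marks, so I could not check the lever position against them.

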